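# Lock the pendant box away in the showcase

## Task

The shop is closing and the pendant box left out on the table has to be locked in the countertop showcase. Turn the showcase's bar handle a quarter turn to its open stop, slide the glass sash that carries it fully open, and set the pendant box level, centred and square on the empty grey pad inside. Then slide the sash fully shut and turn the handle back to its locked stop, without shifting the box already on show or the goods on and round the showcase.

Things in the scene. Friction and masses are not known exactly. Their poses are not given: they have to be found in the camera images.
- showcase: Dark wood countertop showcase, fixed: 280 deep (x, to its back) x 444 wide (y, to its left) x 162 high; origin at the centre of its underside. The glazed front slopes up at 28 degrees from a sill at x = -140, z = 53 to a top deck from x = 48. Left half (y > 0): fixed sash; right half: sliding sash. Fingers square to the slope (28 degrees from vertical, pointing down and to the back) have most room.
- sash (a joint): Sliding sash, dark metal frame, 222 wide, 190 along the slope: 0 = shut, 0.19 m = fully open. It slides along the showcase's +y (to the left) above the fixed sash, with about 1.2 N of friction, and stays where it is left. Fully open it clears y = -208 to -20 of the showcase. It cannot open while the latch is locked.
- latch (a joint): Quarter-turn latch on the sliding sash: 0 = locked stop (bar lies level, along the showcase's y), pi/2 = open stop (bar points up the slope). It opens counter-clockwise as seen looking at the glass, takes about 0.15 N m and stays where it is left. Its tongue blocks the sash when locked. Shut the sash fully before locking: else the tongue meets or misses its keeper.
- handle_grip (a point): Centre of the steel bar handle, on the latch's axis: bar 74 long x 12 wide x 22 high; this point is 31 mm from the sash's outer face, the bar's underside 20 mm. The frame turns with the latch: z is its axis, pointing out of the slope (up and to the front), y runs along the bar. On the showcase it lies at x = -66, y = 0 plus the sash's travel, z = 149.
- empty_pad (a point): Centre of the top of the empty grey pad, 100 x 100 x 4, in the right half of the showcase; axes as the showcase. It lies at x = -65, y = -115, z = 34 of the showcase, 4 mm above the inner floor. The sliding sash covers it when shut. The slope's lower edge passes 75 mm in front of it.
- pendant_box_center (a point): Centre of the loose black pendant box on the table at the right: 66 (x) x 66 (y, the sides to grasp) x 36 high, about 75 g, closed; z is up, the clasp side faces -x. Its underside is 18 mm below this point. Gripped across its y sides by a tool tilted like the slope, it still stays level.
- shown_box: A like black pendant box, 66 x 66 x 36, that stands on the other pad, behind the fixed sash; origin at the centre of its underside. Leave it.
- globe: Little snow globe, 60 across x 73 high, on the left of the showcase's top deck. Leave it.
- candle: White candle jar with wooden lid, 68 across x 93 high, on the right of the top deck. Leave it.
- tape: Roll of brown tape lying at the near right of the table, 93 across x 48 high. Leave it.
- marker: White marker pen lying on the table, 135 long x 17. Leave it.
- spool: Ribbon spool lying flat at the right of the table, 73 x 66 x 24 high. Leave it.
- tags: Block of gift tags lying at the left of the table, 110 x 42 x 11 high. Leave it.
- pendant_box: The same loose pendant box; origin at the centre of its underside.
There are look-alikes about, which are no part of the job. Leave any turquoise look-alike of the pendant_box alone.

How it is judged:
By the outcome, as a careful person would: the job done as asked, in the order asked, and still so for the second after the job is handed in, with the robot touching nothing.
It also fails if it takes over 72 s, if anything falls off the work surface, if the arm or the gripper's body presses on something with over 40 N, if the wrist force passes 120 N, or if a joint passes its speed limit or range.

## Robot

A 7-joint arm with a two-finger parallel gripper is mounted at the origin on the work surface; the furniture and walls round the work are solid. World frame = base frame: x ahead of the robot, y to its left, z up, the work surface at z = 0. Lengths are in m, angles in rad, forces in N, time in s.
With the tool pointing down it reaches from about 0.425 to 0.875 m from the base axis. Payload 4.7 kg.
Tool frame: the origin (TCP) lies where the fingers leave the gripper's body, on its centre line; the fingertips stand 70 mm ahead of it and the grasp point (between the pads) lies 51 mm ahead of it; z points along the fingers, y is the line along which they close (so a half turn about z gives the same grasp; the last joint's range is limited). The gripper opens to 87 mm and grips with 3 to 60 N. Pads are 19 mm wide; open, the fingers measure 117 mm over their backs; the gripper's body (75 mm by 190 mm) begins 51 mm behind the grasp point.
Start: joints at [1.34, 0.321, -0.07, 1.45, 0.023, 1.371, -0.057], TCP at [0.158, -0.631, 0.292] pointing down, gripper open.
Joint ranges: [-2.86, 2.86], [-0.3, 2.09], [-1.38, 1.24], [0.06, 2.45], [-1.56, 4.7], [0.09, 2.05], [-2.69, 2.69]. Speed limits (rad/s): [2.57, 2.57, 3.14, 3.14, 3.14, 3.14, 3.14].

## Interface

Orientations are given as a rotation vector (axis times angle).
In Python, from bench import get_state, get_image, get_calibration, close_job gives the robot as it stands.
- The arm moves only by the tool send_rows, never from a script. Its argument "rows" is a list of rows, each an object of numbers: "hand": the finger opening in mm, from 0 to 87; "x", "y", "z": the shift along the world's x, y, z in mm; "roll": the turn about the world's z in degrees. A call has 1 to 10 rows; each row shifts and turns the commanded pose from where the row before left it; what a row does not reach is not made up. A row lasts 1/10 s, in which the tool goes at most 50 mm and 8.59 degrees, less where a joint would pass 70% of its speed; a pose out of reach is approached as far as the arm can. A call is refused whole if a number of a shift passes 50 or a number of a turn 8.59, either way. A call with a gripper value outside its range is refused whole. The fingers move at their own pace and stop on an object; "force" is the grip in N (left out, the last holds). Time passes only in rows, so rows that do not move let the fingers close. It gives the time, the measured TCP pose, the force, the opening and the grip force at its end, in the units of the state.
- get_state(): the state, without advancing time (a new reading comes with each control period).
- get_image(name): name is "scene" or "top"; returns the picture (400x640x3 uint8, blue, green, red); there is no depth.
- get_calibration(name): a dict with "mtx" (3x3 intrinsics, pixels), "world_from_camera" (4x4, takes a point from camera to world coordinates). Camera axes: x right, y down, z forward; pixel columns grow to the right and rows downward; lengths in m; the calibration is good to about 2 mm. A picture is of the moment at which its call begins. get_calibration takes no time and is no camera call.
- close_job(): hands the job in; it is judged then, once.
The state is a dict: "time": time; "joint_positions": joint angles; "qd": joint speeds; "joint_torque": joint torques, N m; "position": TCP position; "tool_rot": TCP orientation; "ft_force": force on the tool from outside, world axes, zero at the start; "torque": the same for the moment, N m; "grip_width": opening from 0.0 (shut) to 1.0 (fully open); "grip_force": force on a finger pad.
Only numpy, scipy, OpenCV 4.12 (cv2) and the standard library are available. Lean on these libraries where they do the work, as an engineer would, in place of code of your own. Each camera call takes 0.05 s, during which the arm holds its last target. There are 200 camera calls.

## Working session

There is one attempt and no reset: what is moved stays moved. The work goes in short steps, Python scripts to look and compute and a tool call to move; the robot and the scene stay as the last step left them, time stands still between calls to the robot, and variables do not carry over. Pictures are saved under pics/ and viewed, at most 10 in all, crops included, and the job is handed in when it is done.

Besides the shell and the picture viewer there is one more tool, called after "Emit:" as name(argument=value, ...), one argument or row to a line, values as JSON. send_rows: Moves the arm, as the interface text tells. Its arguments: {"type":"object","properties":{"rows":{"type":"array","items":{"type":"object","properties":{"hand":{"type":"number"},"x":{"type":"number"},"y":{"type":"number"},"z":{"type":"number"},"roll":{"type":"number"}}}},"force":{"type":"number"}},"required":["rows"]}

```bash
mkdir -p pics; python3 - <<'E'
from bench import *
import cv2
for n in("scene","top"):
    im=get_image(n); cv2.imwrite(f"pics/{n}0.png",im)
    c=get_calibration(n); print(n,c)
print(get_state())
E
```

```text
scene {'mtx': array([[508.74396533,   0.        , 317.5492486 ],
       [  0.        , 508.74396533, 200.33796998],
       [  0.        ,   0.        ,   1.        ]]), 'world_from_camera': array([[ 0.33563029, -0.40908545,  0.84852897, -1.05083169],
       [-0.94188529, -0.15941088,  0.295703  , -0.66635975],
       [ 0.01429695, -0.89846384, -0.43881469,  0.95540073],
       [ 0.        ,  0.        ,  0.        ,  1.        ]])}
top {'mtx': array([[473.55754622,   0.        , 327.82105255],
       [  0.        , 473.55754622, 198.86453793],
       [  0.        ,   0.        ,   1.        ]]), 'world_from_camera': array([[-0.02181793, -0.98301813,  0.18220682,  0.28763927],
       [-0.99975462,  0.02075378, -0.00774522, -0.07863849],
       [ 0.00383222, -0.18233109, -0.98322972,  1.57294225],
       [ 0.        ,  0.        ,  0.        ,  1.        ]])}
{'time': 0.1, 'joint_positions': array([ 1.34008802,  0.32177003, -0.07007578,  1.45152877,  0.02259916,
        1.37078407, -0.0568938 ]), 'qd': array([-0.00044882, -0.00078508,  0.00169951, -0.00313242,  0.00109688,
        0.00044041, -0.00017799]), 'joint_torque': array([ 1.44607031e-05, -4.92571664e+01, -4.05661231e-01, -3.13393986e+01,
       -6.41450426e-02,  3.96774570e-02,  6.33404284e-05]), 'position': array([ 0.15740789, -0.63028055,  0.29126913]), 'tool_rot': array([-3.11641793e+00, -3.83418440e-01,  4.70810376e-04]), 'ft_force': array([0.58194998, 0.27307473, 0.13788886]), 'torque': array([-0.03449709,  0.02811928,  0.00086111]), 'grip_force': 0.0, 'grip_width': 1.0011740124693833}
```

View pics/scene0.png

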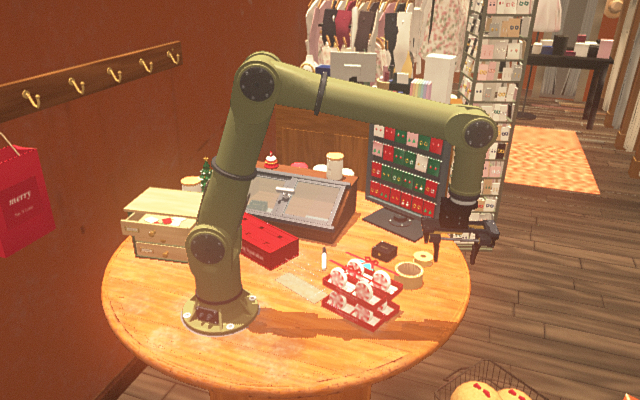

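View pics/top0.png

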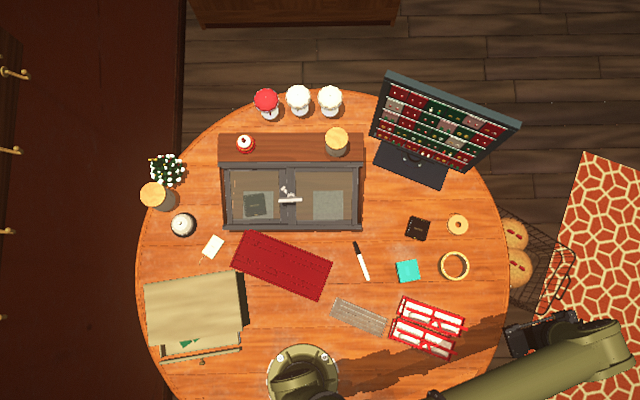

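```bash
cat > h.py <<'E'
import numpy as np,cv2
from bench import *
def ray(n,uv):
    c=get_calibration(n);T=c["world_from_camera"];d=T[:3,:3]@np.linalg.inv(c["mtx"])@np.array([uv[0],uv[1],1.]);return T[:3,3],d
def onz(n,uv,z):
    o,d=ray(n,uv);return o+d*(z-o[2])/d[2]
def proj(n,p):
    c=get_calibration(n);T=np.linalg.inv(c["world_from_camera"]);q=c["mtx"]@(T[:3,:3]@np.asarray(p,float)+T[:3,3]);return q[:2]/q[2]
E
python3 - <<'E'
import cv2,numpy as np
im=cv2.imread("pics/top0.png")
cv2.imwrite("pics/a.png",cv2.resize(im[125:240,212:368],None,fx=5,fy=5,interpolation=cv2.INTER_CUBIC))
b=cv2.resize(im[205:250,390:480],None,fx=8,fy=8,interpolation=cv2.INTER_CUBIC)
cv2.imwrite("pics/b.png",b)
E
```

```text
(no output)
```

View pics/a.png

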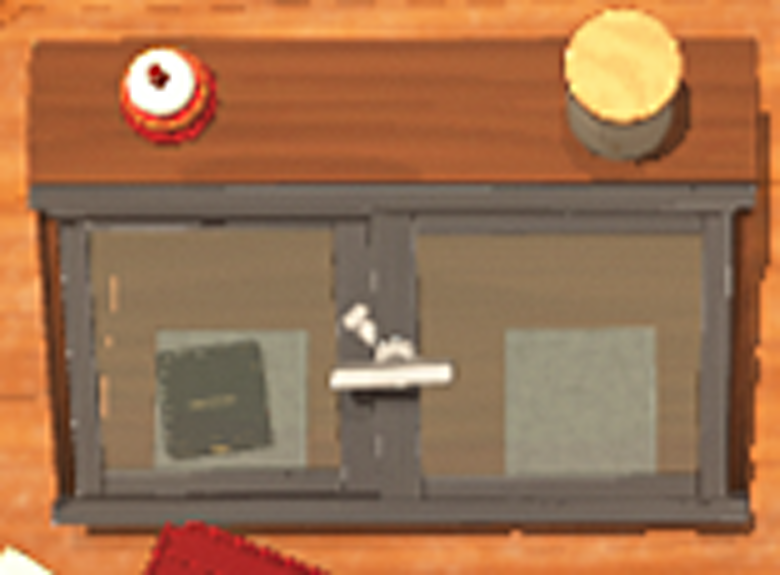

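View pics/b.png

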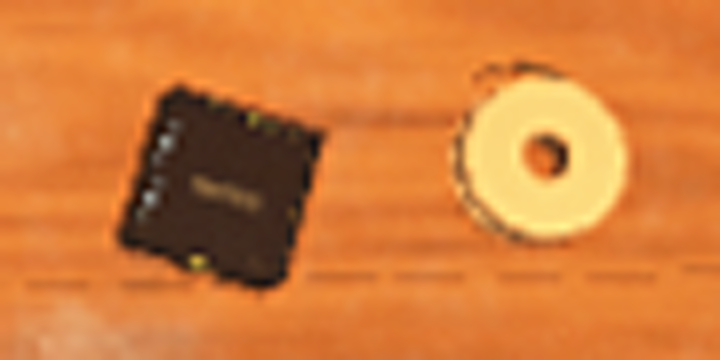

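```bash
python3 - <<'E'
from h import *
from scipy.optimize import least_squares
P=lambda c,o,s:((c[0]+.5)/s-.5+o[0],(c[1]+.5)/s-.5+o[1])
A=[((32,40),(140,222,162)),((755,42),(140,-222,162)),((55,524),(-140,222,53)),((750,525),(-140,-222,53)),
((391,376),(-71,0,159)),((581,401),(-65,-115,34)),((231,399),(-65,115,34))]
uv=np.array([P(a,(212,125),5) for a,_ in A]);m=np.array([b for _,b in A])/1000.
def W(q,m):
    c,s=np.cos(q[2]),np.sin(q[2]);return np.c_[q[0]+c*m[:,0]-s*m[:,1],q[1]+s*m[:,0]+c*m[:,1],m[:,2]]
f=lambda q:(np.array([proj("top",p) for p in W(q,m)])-uv).ravel()
r=least_squares(f,[.75,0,0],loss="soft_l1");print("case",r.x,np.degrees(r.x[2]));print(r.fun.reshape(-1,2).round(1))
print("handle,pad",W(r.x,np.array([[-.066,0,.149],[-.065,-.115,.034]])))
im=cv2.imread("pics/top0.png");roi=im[208:248,396:436];mk=(roi.max(2)<110).astype(np.uint8)
n,l,st,ce=cv2.connectedComponentsWithStats(mk);k=1+st[1:,4].argmax()
cn,_=cv2.findContours((l==k).astype(np.uint8),0,2);h=cv2.convexHull(max(cn,key=len)).astype(np.float32)
R=cv2.minAreaRect(h);M=cv2.moments(h);ce=np.array([M['m10']/M['m00'],M['m01']/M['m00']])+[396,208]
w=np.array([onz("top",p+np.array([396,208]),.03) for p in cv2.boxPoints(R)])
print("box",R,ce,onz("top",ce,.018));e=np.diff(w,axis=0);print(np.linalg.norm(e,axis=1),np.degrees(np.arctan2(e[:,1],e[:,0])))
sc=cv2.imread("pics/scene0.png");print("scene proj", proj("scene",onz("top",ce,.018)),proj("scene",W(r.x,m)[4]))
cv2.imwrite("pics/c.png",np.vstack([cv2.resize(sc[155:245,225:365],(700,450)[:2],interpolation=2)[:300],cv2.resize(sc[230:272,362:460],(700,300),interpolation=2)]))
E
```

```text
case [ 0.61921201  0.02405739 -0.02117443] -1.2132055664692798
[[ 1.2  0.5]
 [-0.5  0.2]
 [ 0.6 -2.3]
 [-0.8 -2.6]
 [ 0.   0.3]
 [-0.2  0.3]
 [-0.   0.7]]
handle,pad [[ 0.5532268   0.02545479  0.149     ]
 [ 0.5517917  -0.0895406   0.034     ]]
box ((21.311927795410156, 20.2935791015625), (20.880613327026367, 21.072181701660156), 16.699243545532227) [417.20975994 228.24478552] [ 0.47085633 -0.3840062   0.018     ]
[0.07020458 0.06813686 0.07006697] [ -19.45064103 -108.22972062  160.11321996]
scene proj [383.45623463 250.10334   ] [283.8970832 187.3155216]
```

View pics/c.png

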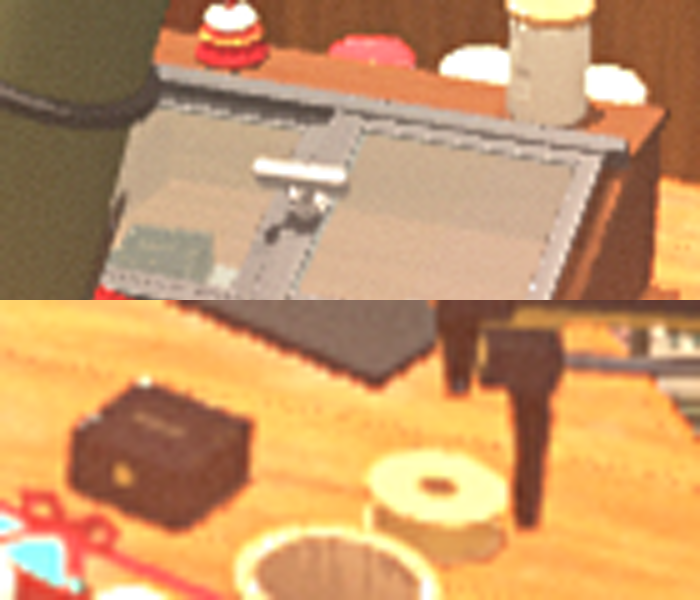

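The bar handle is at about (391,376) in the showcase crop. The black box is at pixel (417,228), turned about -18°, and the showcase is turned about -1.2°. I'll push the bar's right end with closed fingers.

Emit:
send_rows(
  rows=[
    {"hand": 0, "x": 20, "y": 35, "roll": -7.6},
    {"hand": 0, "x": 20, "y": 35, "roll": -7.6},
    {"x": 22, "y": 38},
    {"x": 22, "y": 38},
    {"x": 22, "y": 38},
    {"x": 22, "y": 38},
    {"x": 22, "y": 38},
    {"x": 22, "y": 38},
    {"x": 22, "y": 38},
    {"x": 22, "y": 38},
  ],
)

```text
schema error: expected keys hand, x, y, z, roll
```

Emit:
send_rows(
  rows=[
    {"x": 22, "y": 38},
    {"x": 22, "y": 38},
    {"x": 22, "y": 38},
    {"x": 22, "y": 38},
    {"x": 22, "y": 38},
    {"x": 18, "y": 26},
    {"x": 12, "y": 20},
    {},
    {},
  ],
)

```text
schema error: expected keys hand, x, y, z, roll
```

Emit:
send_rows(
  rows=[
    {"hand": 0, "x": 20, "y": 35, "z": 0, "roll": -7.6},
    {"hand": 0, "x": 20, "y": 35, "z": 0, "roll": -7.6},
    {"hand": 0, "x": 22, "y": 38, "z": 0, "roll": 0},
    {"hand": 0, "x": 22, "y": 38, "z": 0, "roll": 0},
    {"hand": 0, "x": 22, "y": 38, "z": 0, "roll": 0},
    {"hand": 0, "x": 22, "y": 38, "z": 0, "roll": 0},
    {"hand": 0, "x": 22, "y": 38, "z": 0, "roll": 0},
    {"hand": 0, "x": 22, "y": 38, "z": 0, "roll": 0},
    {"hand": 0, "x": 22, "y": 38, "z": 0, "roll": 0},
    {"hand": 0, "x": 22, "y": 38, "z": 0, "roll": 0},
  ],
)

```text
time: 1.1
position: [0.3739, -0.2548, 0.2921]
tool_rot: [3.141, -0.032, -0.001]
ft_force: [0.2, -0.9, -0.1]
grip_width: 0.173
grip_force: 0.0
```

Emit:
send_rows(
  rows=[
    {"hand": 0, "x": 22, "y": 38, "z": 0, "roll": 0},
    {"hand": 0, "x": 22, "y": 38, "z": 0, "roll": 0},
    {"hand": 0, "x": 22, "y": 38, "z": 0, "roll": 0},
    {"hand": 0, "x": 22, "y": 38, "z": 0, "roll": 0},
    {"hand": 0, "x": 22, "y": 38, "z": 0, "roll": 0},
    {"hand": 0, "x": 18, "y": 26, "z": 0, "roll": 0},
    {"hand": 0, "x": 12, "y": 20, "z": 0, "roll": 0},
    {"hand": 0, "x": 0, "y": 0, "z": 0, "roll": 0},
  ],
)

```text
time: 1.9
position: [0.5143, -0.0167, 0.292]
tool_rot: [-3.139, 0.022, -0.0]
ft_force: [-0.3, -0.7, -0.2]
grip_width: 0.003
grip_force: 0.0
```

Emit:
send_rows(
  rows=[
    {"hand": 0, "x": 0, "y": 0, "z": -41, "roll": 0},
    {"hand": 0, "x": 0, "y": 0, "z": -41, "roll": 0},
    {"hand": 0, "x": 10, "y": 0, "z": 0, "roll": 0},
    {"hand": 0, "x": 9, "y": 0, "z": 0, "roll": 0},
    {"hand": 0, "x": 6, "y": 0, "z": 2, "roll": 0},
    {"hand": 0, "x": 6, "y": 1, "z": 2, "roll": 0},
    {"hand": 0, "x": 5, "y": 0, "z": 2, "roll": 0},
    {"hand": 0, "x": 0, "y": 0, "z": 0, "roll": 0},
  ],
)

```text
time: 2.7
position: [0.5511, -0.02, 0.2177]
tool_rot: [3.141, -0.032, 0.005]
ft_force: [1.7, -2.5, 1.8]
grip_width: 0.005
grip_force: 1.0
```

Emit:
send_rows(
  rows=[
    {"hand": 0, "x": 4, "y": 2, "z": 1, "roll": 0},
    {"hand": 0, "x": 4, "y": 3, "z": 1, "roll": 0},
    {"hand": 0, "x": 3, "y": 3, "z": 2, "roll": 0},
    {"hand": 0, "x": 3, "y": 5, "z": 1, "roll": 0},
    {"hand": 0, "x": 2, "y": 5, "z": 1, "roll": 0},
    {"hand": 0, "x": 2, "y": 4, "z": 0, "roll": 0},
    {"hand": 0, "x": 0, "y": 0, "z": 0, "roll": 0},
  ],
)

```text
time: 3.4
position: [0.5675, 0.0022, 0.2223]
tool_rot: [-3.141, 0.034, 0.0]
ft_force: [-0.0, 0.2, -0.6]
grip_width: 0.006
grip_force: 0.4
```

```bash
python3 - <<'E'
from h import *
s=get_state();print(s["position"],s["ft_force"],s["torque"])
a=get_image("scene");b=get_image("top")
cv2.imwrite("pics/d.png",np.vstack([cv2.resize(a[150:230,230:370],(700,400),interpolation=2)[:300],cv2.resize(b[165:225,220:360],(700,300),interpolation=2)]))
E
```

```text
[0.56749557 0.00221963 0.22226067] [-0.0049408   0.22181216 -0.59487962] [-0.13450422  0.01377187  0.02662954]
```

View pics/d.png

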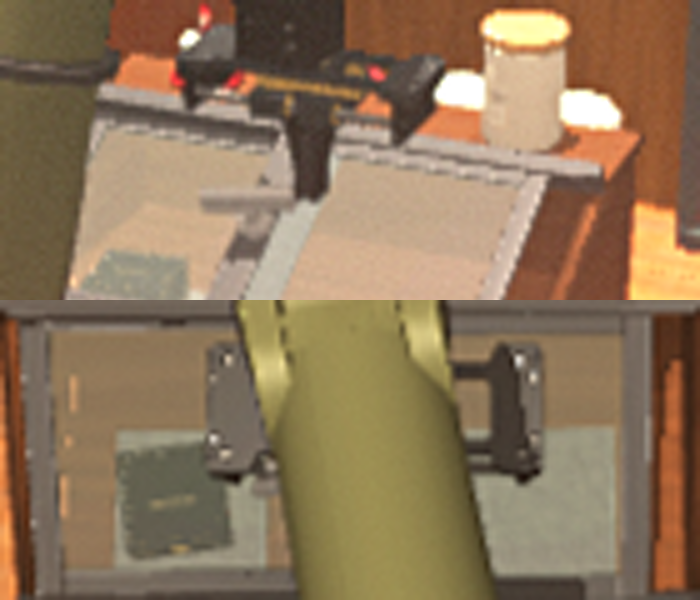

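```bash
python3 - <<'E'
from h import *
ex=np.array([.9998,-.021,0]);ey=np.array([.021,.9998,0]);n=np.array([-.469,-0,.883]);u=np.array([.883,-.018,.469])
H=np.array([.5545,.0255,.149])+n*.008
for th in (0,30,60,90):
  t=np.radians(th);d=-np.cos(t)*ey+np.sin(t)*u
  print(th,*[((proj("scene",H+k*d)-[230,150])*5).round() for k in(-.037,.037)])
for y in (.01,.02): print(y,((proj("scene",H+ey*y+.037*ey)-[230,150])*5).round(),((proj("scene",H+ey*y)-[230,150])*5).round())
s=get_state()["position"];print("tip",((proj("scene",s-[0,0,.07])-[230,150])*5).round())
E
```

```text
0 [226. 181.] [316. 197.]
30 [223. 201.] [319. 177.]
60 [233. 218.] [308. 160.]
90 [253. 227.] [288. 152.]
0.01 [214. 179.] [259. 187.]
0.02 [202. 177.] [247. 185.]
tip [307. 189.]
```

Emit:
send_rows(
  rows=[
    {"hand": 0, "x": 0, "y": -10, "z": 0, "roll": 0},
    {"hand": 0, "x": 0, "y": -5, "z": 40, "roll": 0},
    {"hand": 0, "x": 0, "y": -45, "z": 20, "roll": 0},
    {"hand": 0, "x": -20, "y": -45, "z": 0, "roll": 0},
    {"hand": 0, "x": -20, "y": -45, "z": 0, "roll": 0},
    {"hand": 0, "x": 0, "y": 0, "z": 0, "roll": 0},
  ],
)

```text
time: 4.1
position: [0.5247, -0.1565, 0.2823]
tool_rot: [3.137, -0.051, -0.002]
ft_force: [0.6, -0.7, 0.6]
grip_width: 0.003
grip_force: 0.0
```

```bash
python3 - <<'E'
from h import *
a=get_image("scene");b=get_image("top")
cv2.imwrite("pics/e.png",np.vstack([cv2.resize(a[160:220,240:360],(720,360),interpolation=2)[:300],cv2.resize(b[175:225,220:340],(720,300),interpolation=2)]))
E
```

```text
(no output)
```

View pics/e.png

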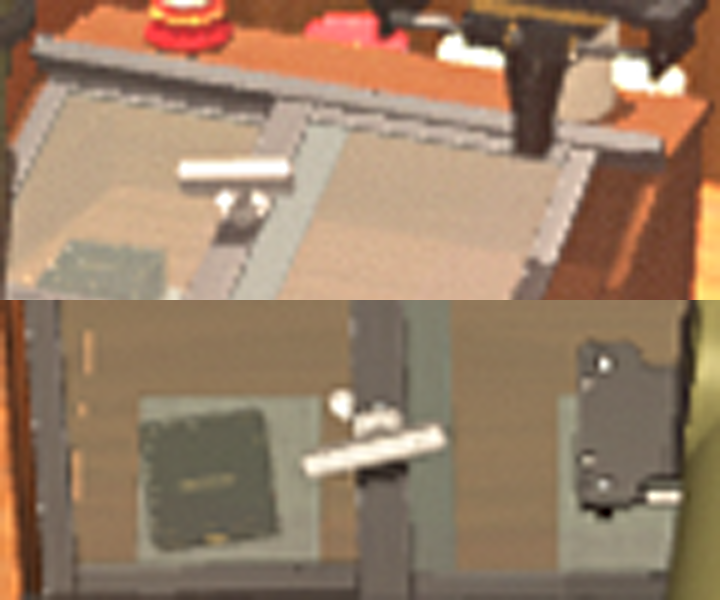

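The bar turned only about 16° (ends (305,468) and (443,432) in the top crop) and the sash slid about 23 mm. The finger is thinner than I assumed and slipped past the end. I'll push the sash shut again from the left end, then turn the bar from that end, so the push holds the sash shut.

Emit:
send_rows(
  rows=[
    {"hand": 0, "x": 2, "y": 44, "z": 0, "roll": 0},
    {"hand": 0, "x": 4, "y": 44, "z": 0, "roll": 0},
    {"hand": 0, "x": 4, "y": 44, "z": 0, "roll": 0},
    {"hand": 0, "x": 4, "y": 44, "z": 0, "roll": 0},
    {"hand": 0, "x": 4, "y": 44, "z": 0, "roll": 0},
    {"hand": 0, "x": 4, "y": 42, "z": 0, "roll": 0},
    {"hand": 0, "x": 0, "y": 0, "z": -37, "roll": 0},
    {"hand": 0, "x": 0, "y": 0, "z": -37, "roll": 0},
    {"hand": 0, "x": 0, "y": 0, "z": 0, "roll": 0},
  ],
)

```text
time: 5.1
position: [0.5462, 0.1159, 0.2039]
tool_rot: [-3.141, 0.026, 0.014]
ft_force: [-1.6, -0.2, -0.6]
grip_width: 0.005
grip_force: 0.0
```

Emit:
send_rows(
  rows=[
    {"hand": 0, "x": 0, "y": -6, "z": 0, "roll": 0},
    {"hand": 0, "x": 0, "y": -6, "z": 0, "roll": 0},
    {"hand": 0, "x": 0, "y": -6, "z": 0, "roll": 0},
    {"hand": 0, "x": 0, "y": -6, "z": 0, "roll": 0},
    {"hand": 0, "x": 0, "y": -3, "z": 0, "roll": 0},
    {"hand": 0, "x": 0, "y": 0, "z": 0, "roll": 0},
  ],
)

```text
time: 5.7
position: [0.5498, 0.0864, 0.2087]
tool_rot: [3.141, -0.034, 0.001]
ft_force: [-0.1, 0.1, 0.2]
grip_width: 0.003
grip_force: 0.0
```

Emit:
send_rows(
  rows=[
    {"hand": 0, "x": 0, "y": -4, "z": 0, "roll": 0},
    {"hand": 0, "x": 0, "y": -3, "z": 0, "roll": 0},
    {"hand": 0, "x": 0, "y": -3, "z": 0, "roll": 0},
    {"hand": 0, "x": 0, "y": 0, "z": 0, "roll": 0},
  ],
)

```text
time: 6.1
position: [0.5485, 0.0796, 0.208]
tool_rot: [-3.138, 0.03, 0.003]
ft_force: [-1.9, 5.5, 0.4]
grip_width: 0.004
grip_force: 2.6
```

Emit:
send_rows(
  rows=[
    {"hand": 0, "x": 0, "y": -2, "z": 0, "roll": 0},
    {"hand": 0, "x": 0, "y": -2, "z": 0, "roll": 0},
    {"hand": 0, "x": 0, "y": 0, "z": 0, "roll": 0},
  ],
)

```text
time: 6.4
position: [0.549, 0.0732, 0.2078]
tool_rot: [3.141, -0.031, -0.002]
ft_force: [-0.2, 1.5, 0.2]
grip_width: 0.009
grip_force: 0.6
```

```bash
python3 - <<'E'
from h import *
print(get_state()["position"],get_state()["ft_force"])
b=get_image("scene")[165:215,240:320];g=b.astype(int)
cv2.imwrite("pics/f.png",cv2.resize(b,(800,500),interpolation=2))
E
```

```text
[0.54901906 0.07321444 0.20784995] [-0.16289154  1.54672804  0.18111385]
```

View pics/f.png

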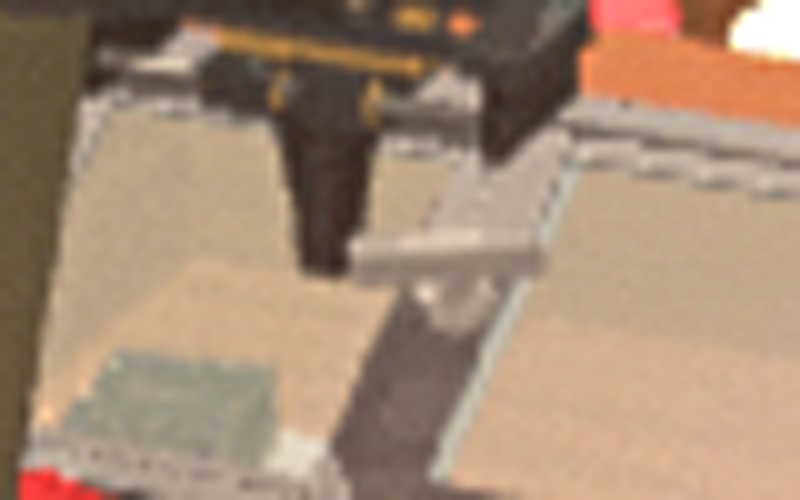

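Emit:
send_rows(
  rows=[
    {"hand": 0, "x": 0, "y": -2, "z": 0, "roll": 0},
    {"hand": 0, "x": 0, "y": -2, "z": 0, "roll": 0},
    {"hand": 0, "x": 0, "y": 0, "z": 0, "roll": 0},
  ],
)

```text
time: 6.75
position: [0.5493, 0.0699, 0.2082]
tool_rot: [-3.14, 0.032, 0.001]
ft_force: [-0.3, 3.4, -0.8]
grip_width: 0.004
grip_force: 1.9
```

Emit:
send_rows(
  rows=[
    {"hand": 0, "x": 0, "y": -2, "z": 0, "roll": 0},
    {"hand": 0, "x": 0, "y": 0, "z": 0, "roll": 0},
  ],
)

```text
time: 6.95
position: [0.5493, 0.0696, 0.2082]
tool_rot: [-3.138, 0.03, 0.0]
ft_force: [-0.6, 7.4, -1.7]
grip_width: 0.006
grip_force: 3.5
```

Emit:
send_rows(
  rows=[
    {"hand": 0, "x": 0, "y": -2, "z": 0, "roll": 0},
    {"hand": 0, "x": 0, "y": 0, "z": 0, "roll": 0},
  ],
)

```text
time: 7.15
position: [0.5492, 0.0692, 0.2083]
tool_rot: [-3.136, 0.028, -0.0]
ft_force: [-1.0, 9.6, -2.5]
grip_width: 0.005
grip_force: 5.0
```

Emit:
send_rows(
  rows=[
    {"hand": 0, "x": 0, "y": 13, "z": 0, "roll": 0},
    {"hand": 0, "x": 12, "y": 0, "z": 0, "roll": 0},
    {"hand": 0, "x": 12, "y": 0, "z": 0, "roll": 0},
    {"hand": 0, "x": 12, "y": 0, "z": 0, "roll": 0},
    {"hand": 0, "x": 0, "y": -10, "z": 0, "roll": 0},
    {"hand": 0, "x": 0, "y": -10, "z": 0, "roll": 0},
    {"hand": 0, "x": 0, "y": 0, "z": 0, "roll": 0},
  ],
)

```text
time: 7.85
position: [0.5856, 0.0552, 0.2078]
tool_rot: [3.14, -0.038, -0.002]
ft_force: [0.2, 0.4, 0.0]
grip_width: 0.003
grip_force: 0.0
```

Emit:
send_rows(
  rows=[
    {"hand": 0, "x": -9, "y": 0, "z": -1, "roll": 0},
    {"hand": 0, "x": -9, "y": 0, "z": -1, "roll": 0},
    {"hand": 0, "x": -5, "y": 0, "z": -2, "roll": 0},
    {"hand": 0, "x": -5, "y": 0, "z": -2, "roll": 0},
    {"hand": 0, "x": -5, "y": -1, "z": -2, "roll": 0},
    {"hand": 0, "x": -5, "y": -1, "z": -2, "roll": 0},
    {"hand": 0, "x": -4, "y": -2, "z": -2, "roll": 0},
    {"hand": 0, "x": 0, "y": 0, "z": 0, "roll": 0},
  ],
)

```text
time: 8.65
position: [0.5434, 0.0549, 0.1968]
tool_rot: [3.141, -0.031, 0.002]
ft_force: [3.0, 2.1, 2.8]
grip_width: 0.007
grip_force: 1.6
```

Emit:
send_rows(
  rows=[
    {"hand": 0, "x": -3, "y": -2, "z": -1, "roll": 0},
    {"hand": 0, "x": -3, "y": -3, "z": -1, "roll": 0},
    {"hand": 0, "x": -3, "y": -3, "z": -1, "roll": 0},
    {"hand": 0, "x": -2, "y": -4, "z": 0, "roll": 0},
    {"hand": 0, "x": 0, "y": -4, "z": 0, "roll": 0},
    {"hand": 0, "x": 0, "y": 0, "z": 0, "roll": 0},
  ],
)

```text
time: 9.25
position: [0.531, 0.0413, 0.1925]
tool_rot: [-3.137, 0.029, 0.005]
ft_force: [1.7, 9.9, -0.6]
grip_width: 0.007
grip_force: 4.4
```

Emit:
send_rows(
  rows=[
    {"hand": 0, "x": 0, "y": -3, "z": 0, "roll": 0},
    {"hand": 0, "x": 0, "y": -2, "z": 0, "roll": 0},
    {"hand": 0, "x": 0, "y": 0, "z": 0, "roll": 0},
  ],
)

```text
time: 9.55
position: [0.5307, 0.0403, 0.1925]
tool_rot: [-3.132, 0.024, 0.005]
ft_force: [0.9, 17.5, -1.1]
grip_width: 0.002
grip_force: 8.0
```

```bash
python3 - <<'E'
from h import *
a=get_image("scene")
cv2.imwrite("pics/g.png",cv2.resize(a[165:215,240:320],(800,500),interpolation=2))
E
```

```text
(no output)
```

View pics/g.png

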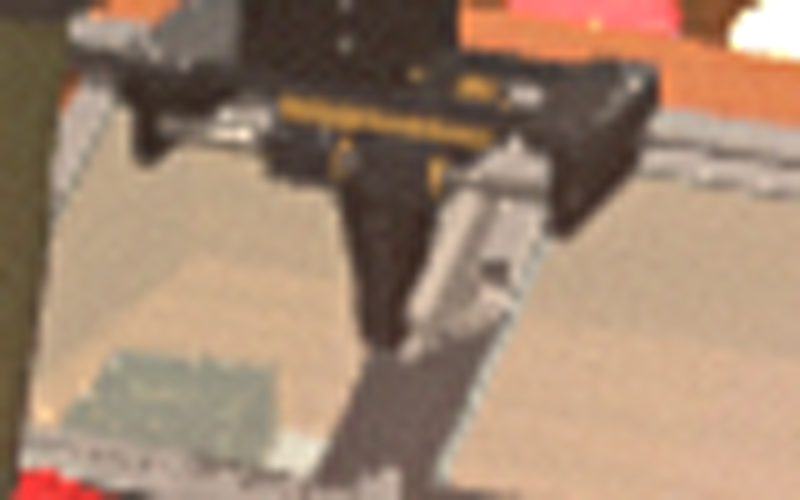

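Emit:
send_rows(
  rows=[
    {"hand": 0, "x": 0, "y": 15, "z": 0, "roll": 0},
    {"hand": 0, "x": 0, "y": 5, "z": 40, "roll": 0},
    {"hand": 0, "x": 0, "y": 0, "z": 35, "roll": 0},
    {"hand": 0, "x": 16, "y": -25, "z": 0, "roll": 0},
    {"hand": 0, "x": 17, "y": -28, "z": 0, "roll": 0},
    {"hand": 0, "x": 0, "y": 0, "z": -25, "roll": 0},
    {"hand": 0, "x": 0, "y": 0, "z": 0, "roll": 0},
    {"hand": 0, "x": 0, "y": 0, "z": 0, "roll": 0},
  ],
)

```text
time: 10.4
position: [0.5641, 0.0001, 0.2424]
tool_rot: [3.141, -0.032, -0.006]
ft_force: [-0.1, -0.1, -0.0]
grip_width: 0.005
grip_force: 0.0
```

Emit:
send_rows(
  rows=[
    {"hand": 0, "x": 0, "y": 0, "z": -24, "roll": 0},
    {"hand": 0, "x": 0, "y": 6, "z": 0, "roll": 0},
    {"hand": 0, "x": 0, "y": 6, "z": 0, "roll": 0},
    {"hand": 0, "x": 0, "y": 10, "z": 0, "roll": 0},
    {"hand": 0, "x": 0, "y": 15, "z": 0, "roll": 0},
    {"hand": 0, "x": 0, "y": 15, "z": 0, "roll": 0},
    {"hand": 0, "x": 1, "y": 15, "z": 0, "roll": 0},
    {"hand": 0, "x": 0, "y": 15, "z": 0, "roll": 0},
    {"hand": 0, "x": 1, "y": 15, "z": 0, "roll": 0},
    {"hand": 0, "x": 0, "y": 15, "z": 0, "roll": 0},
  ],
)

```text
time: 11.4
position: [0.5675, 0.1143, 0.2197]
tool_rot: [-3.141, 0.031, -0.001]
ft_force: [-0.0, -3.1, 1.8]
grip_width: 0.007
grip_force: 1.0
```

Emit:
send_rows(
  rows=[
    {"hand": 0, "x": 1, "y": 15, "z": 0, "roll": 0},
    {"hand": 0, "x": 0, "y": 15, "z": 0, "roll": 0},
    {"hand": 0, "x": 1, "y": 15, "z": 0, "roll": 0},
    {"hand": 0, "x": 0, "y": 15, "z": 0, "roll": 0},
    {"hand": 0, "x": 0, "y": 13, "z": 0, "roll": 0},
    {"hand": 0, "x": 0, "y": 8, "z": 0, "roll": 0},
    {"hand": 0, "x": 0, "y": 5, "z": 0, "roll": 0},
    {"hand": 0, "x": 0, "y": 3, "z": 0, "roll": 0},
    {"hand": 0, "x": 0, "y": 0, "z": 0, "roll": 0},
  ],
)

```text
time: 12.3
position: [0.5698, 0.1986, 0.2192]
tool_rot: [3.137, -0.036, -0.002]
ft_force: [-1.0, -6.1, 3.7]
grip_width: 0.006
grip_force: 3.5
```

Emit:
send_rows(
  rows=[
    {"hand": 0, "x": 0, "y": 3, "z": 0, "roll": 0},
    {"hand": 0, "x": 0, "y": 0, "z": 0, "roll": 0},
    {"hand": 0, "x": 0, "y": 0, "z": 0, "roll": 0},
  ],
)

```text
time: 12.6
position: [0.57, 0.1991, 0.2192]
tool_rot: [3.133, -0.04, -0.003]
ft_force: [-3.2, -11.7, 6.8]
grip_width: 0.005
grip_force: 5.9
```

Emit:
send_rows(
  rows=[
    {"hand": 0, "x": 0, "y": -15, "z": 0, "roll": 0},
    {"hand": 0, "x": 0, "y": -5, "z": 45, "roll": 0},
    {"hand": 0, "x": -5, "y": -35, "z": 20, "roll": 0},
    {"hand": 20, "x": -9, "y": -45, "z": 0, "roll": 0},
    {"hand": 87, "x": -9, "y": -45, "z": 0, "roll": 0},
    {"hand": 87, "x": -9, "y": -45, "z": 0, "roll": -8.4},
    {"hand": 87, "x": -9, "y": -45, "z": 0, "roll": -8.4},
    {"hand": 87, "x": -9, "y": -45, "z": 0, "roll": 0},
    {"hand": 87, "x": -9, "y": -45, "z": 0, "roll": 0},
    {"hand": 87, "x": -9, "y": -45, "z": 0, "roll": 0},
  ],
)

```text
time: 13.6
position: [0.5009, -0.1674, 0.2845]
tool_rot: [-3.103, 0.491, -0.002]
ft_force: [0.8, -0.3, 0.5]
grip_width: 0.56
grip_force: 0.0
```

Emit:
send_rows(
  rows=[
    {"hand": 87, "x": -9, "y": -45, "z": 0, "roll": 0},
    {"hand": 87, "x": -9, "y": -45, "z": 0, "roll": 0},
    {"hand": 87, "x": -9, "y": -45, "z": 0, "roll": 0},
    {"hand": 87, "x": -9, "y": -45, "z": 0, "roll": 0},
    {"hand": 87, "x": -9, "y": -30, "z": -20, "roll": 0},
    {"hand": 87, "x": -8, "y": -15, "z": -40, "roll": 0},
    {"hand": 87, "x": 0, "y": 0, "z": 0, "roll": 0},
  ],
)

```text
time: 14.3
position: [0.4437, -0.3922, 0.2186]
tool_rot: [-3.097, 0.499, 0.014]
ft_force: [-0.1, 0.8, -0.3]
grip_width: 0.994
grip_force: 0.0
```

Emit:
send_rows(
  rows=[
    {"hand": 87, "x": 0, "y": 0, "z": 0, "roll": 0},
    {"hand": 87, "x": 0, "y": 0, "z": 0, "roll": 0},
  ],
)

```text
time: 14.5
position: [0.4506, -0.3893, 0.2264]
tool_rot: [3.103, -0.487, 0.005]
ft_force: [0.7, -0.6, 0.6]
grip_width: 1.0
grip_force: 0.0
```

Emit:
send_rows(
  rows=[
    {"hand": 87, "x": 6, "y": 10, "z": -30, "roll": 0},
    {"hand": 87, "x": 0, "y": 0, "z": -40, "roll": 0},
    {"hand": 87, "x": 0, "y": 0, "z": -40, "roll": 0},
    {"hand": 87, "x": 0, "y": 0, "z": -15, "roll": 0},
    {"hand": 87, "x": 0, "y": 0, "z": 0, "roll": 0},
    {"hand": 87, "x": 0, "y": 0, "z": 0, "roll": 0},
  ],
)

```text
time: 15.1
position: [0.4562, -0.381, 0.1016]
tool_rot: [3.102, -0.489, 0.005]
ft_force: [-0.4, 0.1, -0.4]
grip_width: 1.0
grip_force: 0.0
```

Emit:
send_rows(
  rows=[
    {"hand": 87, "x": 0, "y": 2, "z": -6, "roll": 0},
    {"hand": 60, "x": 0, "y": 0, "z": 0, "roll": 0},
    {"hand": 55, "x": 0, "y": 0, "z": 0, "roll": 0},
    {"hand": 55, "x": 0, "y": 0, "z": 0, "roll": 0},
    {"hand": 55, "x": 0, "y": 0, "z": 0, "roll": 0},
    {"hand": 55, "x": 0, "y": 0, "z": 0, "roll": 0},
    {"hand": 55, "x": 0, "y": 0, "z": 0, "roll": 0},
  ],
  force=20,
)

```text
time: 15.8
position: [0.4547, -0.3789, 0.0938]
tool_rot: [3.102, -0.491, 0.001]
ft_force: [-0.6, 0.4, 4.0]
grip_width: 0.757
grip_force: 20.0
```

Emit:
send_rows(
  rows=[
    {"hand": 55, "x": 0, "y": 0, "z": 20, "roll": 0},
    {"hand": 55, "x": 0, "y": 0, "z": 45, "roll": 0},
    {"hand": 55, "x": 0, "y": 0, "z": 45, "roll": 0},
    {"hand": 55, "x": 0, "y": 0, "z": 45, "roll": 0},
    {"hand": 55, "x": 0, "y": 0, "z": 15, "roll": 0},
    {"hand": 55, "x": 0, "y": 0, "z": 0, "roll": 0},
  ],
)

```text
time: 16.4
position: [0.4556, -0.3793, 0.2659]
tool_rot: [3.1, -0.49, 0.006]
ft_force: [0.4, 0.0, -2.0]
grip_width: 0.755
grip_force: 20.0
```

```bash
python3 - <<'E'
from h import *
print({k:np.round(get_state()[k],3) for k in("position","grip_width","grip_force","ft_force")})
im=get_image("top");cv2.imwrite("pics/t2.png",im)
x0,y0=300,180;roi=im[y0:225,x0:350]
hsv=cv2.cvtColor(roi,cv2.COLOR_BGR2HSV)
c=np.array([p for p in [roi[25,28],roi[27,25],roi[22,30]]]);print(c, roi[10,28],hsv[25,28],hsv[10,28])
mk=(np.abs(roi.astype(int)-np.median(c,0)).max(2)<22).astype(np.uint8)
mk=cv2.morphologyEx(mk,cv2.MORPH_OPEN,np.ones((3,3)))
n,l,st,ce=cv2.connectedComponentsWithStats(mk);k=1+st[1:,4].argmax();print(st[k],ce[k])
cn,_=cv2.findContours((l==k).astype(np.uint8),0,2);R=cv2.minAreaRect(max(cn,key=len));print(R)
print(onz("top",np.array(R[0])+[x0,y0],.034),onz("top",ce[k]+[x0,y0],.034))
w=np.array([onz("top",p+np.array([x0,y0]),.034) for p in cv2.boxPoints(R)]);e=np.diff(w,axis=0);print(np.linalg.norm(e,axis=1),np.degrees(np.arctan2(e[:,1],e[:,0])))
E
```

```text
{'position': array([ 0.456, -0.379,  0.266]), 'grip_width': np.float64(0.755), 'grip_force': np.float64(20.0), 'ft_force': array([ 0.408,  0.039, -1.992])}
[[153 175 195]
 [164 187 207]
 [163 187 205]] [ 79 118 181] [ 16  55 195] [ 11 144 181]
[ 13  11  30  29 813] [27.91389914 25.43296433]
((27.5, 25.0), (28.0, 29.0), 90.0)
[ 0.55227995 -0.08925397  0.034     ] [ 0.55080321 -0.09058676  0.034     ]
[0.09614642 0.0936875  0.09510046] [-91.20568281 178.43698841  88.78095216]
```

Emit:
send_rows(
  rows=[
    {"hand": 55, "x": 5, "y": 20, "z": 0, "roll": 8.3},
    {"hand": 55, "x": 11, "y": 40, "z": 0, "roll": 8.3},
    {"hand": 55, "x": 11, "y": 40, "z": 0, "roll": 0},
    {"hand": 55, "x": 11, "y": 40, "z": 0, "roll": 0},
    {"hand": 55, "x": 11, "y": 40, "z": 0, "roll": 0},
    {"hand": 55, "x": 11, "y": 40, "z": 0, "roll": 0},
    {"hand": 55, "x": 10, "y": 40, "z": 0, "roll": 0},
    {"hand": 55, "x": 9, "y": 30, "z": 0, "roll": 0},
    {"hand": 55, "x": 0, "y": 0, "z": 0, "roll": 0},
    {"hand": 55, "x": 0, "y": 0, "z": 0, "roll": 0},
  ],
)

```text
time: 17.45
position: [0.5324, -0.0881, 0.2607]
tool_rot: [-3.141, 0.034, 0.007]
ft_force: [-0.2, -0.6, -1.3]
grip_width: 0.757
grip_force: 20.0
```

Emit:
send_rows(
  rows=[
    {"hand": 55, "x": 0, "y": 0, "z": -40, "roll": 0},
    {"hand": 55, "x": 0, "y": 0, "z": -30, "roll": 0},
    {"hand": 55, "x": 0, "y": 0, "z": 0, "roll": 0},
    {"hand": 55, "x": 0, "y": 0, "z": 0, "roll": 0},
  ],
)

```text
time: 17.85
position: [0.5328, -0.0899, 0.1926]
tool_rot: [-3.141, 0.041, 0.004]
ft_force: [-0.6, -0.7, -0.4]
grip_width: 0.759
grip_force: 20.0
```

Emit:
send_rows(
  rows=[
    {"hand": 55, "x": 2, "y": 0, "z": -20, "roll": 0},
    {"hand": 55, "x": 0, "y": 0, "z": -20, "roll": 0},
    {"hand": 55, "x": 0, "y": 0, "z": -12, "roll": 0},
    {"hand": 55, "x": 0, "y": 0, "z": 0, "roll": 0},
    {"hand": 55, "x": 0, "y": 0, "z": 0, "roll": 0},
  ],
)

```text
time: 18.35
position: [0.5362, -0.0889, 0.1424]
tool_rot: [3.141, -0.038, 0.002]
ft_force: [0.3, 0.4, -0.6]
grip_width: 0.758
grip_force: 20.0
```

Emit:
send_rows(
  rows=[
    {"hand": 55, "x": 0, "y": 0, "z": -4, "roll": 0},
    {"hand": 55, "x": 0, "y": 0, "z": -3, "roll": 0},
    {"hand": 55, "x": 0, "y": 0, "z": 0, "roll": 0},
    {"hand": 55, "x": 0, "y": 0, "z": 0, "roll": 0},
  ],
)

```text
time: 18.75
position: [0.5356, -0.0886, 0.1344]
tool_rot: [3.141, -0.038, 0.0]
ft_force: [0.3, 0.1, -1.1]
grip_width: 0.759
grip_force: 20.0
```

Emit:
send_rows(
  rows=[
    {"hand": 55, "x": 0, "y": -1, "z": -3, "roll": 0},
    {"hand": 55, "x": 0, "y": 0, "z": -1, "roll": 0},
    {"hand": 55, "x": 0, "y": 0, "z": 0, "roll": 0},
    {"hand": 55, "x": 0, "y": 0, "z": 0, "roll": 0},
  ],
)

```text
time: 19.15
position: [0.5355, -0.0896, 0.1302]
tool_rot: [3.141, -0.038, -0.0]
ft_force: [0.2, -0.5, -0.5]
grip_width: 0.756
grip_force: 20.0
```

Emit:
send_rows(
  rows=[
    {"hand": 55, "x": 0, "y": 0, "z": -1, "roll": 0},
    {"hand": 55, "x": 0, "y": 0, "z": -1, "roll": 0},
    {"hand": 55, "x": 0, "y": 0, "z": 0, "roll": 0},
  ],
)

```text
time: 19.45
position: [0.5354, -0.0896, 0.1281]
tool_rot: [-3.141, 0.038, 0.0]
ft_force: [-1.2, -0.3, -1.0]
grip_width: 0.755
grip_force: 20.0
```

Emit:
send_rows(
  rows=[
    {"hand": 55, "x": 0, "y": 0, "z": -1, "roll": 0},
    {"hand": 55, "x": 0, "y": 0, "z": 0, "roll": 0},
  ],
)

```text
time: 19.65
position: [0.5356, -0.0896, 0.1277]
tool_rot: [3.141, -0.038, -0.0]
ft_force: [-1.0, 1.4, 3.0]
grip_width: 0.754
grip_force: 20.0
```

Emit:
send_rows(
  rows=[
    {"hand": 55, "x": 0, "y": 0, "z": -1, "roll": 0},
    {"hand": 55, "x": 0, "y": 0, "z": 0, "roll": 0},
  ],
)

```text
time: 19.85
position: [0.5356, -0.0896, 0.1277]
tool_rot: [3.141, -0.038, -0.0]
ft_force: [-4.7, 0.6, 9.9]
grip_width: 0.755
grip_force: 20.0
```

Emit:
send_rows(
  rows=[
    {"hand": 55, "x": 0, "y": 0, "z": 1.5, "roll": 0},
    {"hand": 70, "x": 0, "y": 0, "z": 0, "roll": 0},
    {"hand": 78, "x": 0, "y": 0, "z": 0, "roll": 0},
    {"hand": 82, "x": 0, "y": 0, "z": 0, "roll": 0},
    {"hand": 82, "x": 0, "y": 0, "z": 0, "roll": 0},
    {"hand": 82, "x": 0, "y": 0, "z": 10, "roll": 0},
    {"hand": 82, "x": 0, "y": 0, "z": 30, "roll": 0},
    {"hand": 82, "x": 0, "y": 0, "z": 40, "roll": 0},
    {"hand": 82, "x": 0, "y": 0, "z": 40, "roll": 0},
    {"hand": 82, "x": -10, "y": -40, "z": 0, "roll": 0},
  ],
)

```text
time: 20.85
position: [0.5303, -0.1235, 0.2552]
tool_rot: [3.141, -0.02, 0.02]
ft_force: [1.9, 0.5, 0.5]
grip_width: 0.941
grip_force: 0.0
```

Emit:
send_rows(
  rows=[
    {"hand": 82, "x": -20, "y": -45, "z": 0, "roll": 0},
    {"hand": 82, "x": -20, "y": -45, "z": 0, "roll": 0},
    {"hand": 82, "x": -20, "y": -45, "z": 0, "roll": 0},
    {"hand": 82, "x": 0, "y": 0, "z": 0, "roll": 0},
  ],
)

```text
time: 21.25
position: [0.4614, -0.2728, 0.2482]
tool_rot: [3.137, -0.057, -0.003]
ft_force: [-0.2, 0.2, 0.3]
grip_width: 0.947
grip_force: 0.0
```

```bash
python3 - <<'E'
from h import *
im=get_image("top");cv2.imwrite("pics/t3.png",im)
x0,y0=295,175;roi=im[y0:230,x0:360];mk=(roi.max(2)<95).astype(np.uint8)
mk=cv2.morphologyEx(mk,cv2.MORPH_OPEN,np.ones((3,3)))
n,l,st,ce=cv2.connectedComponentsWithStats(mk);print(st[1:],ce[1:])
k=min(range(1,n),key=lambda i:np.hypot(*(ce[i]-[32,30])));cn,_=cv2.findContours((l==k).astype(np.uint8),0,2);h=cv2.convexHull(max(cn,key=len));R=cv2.minAreaRect(h);M=cv2.moments(h);c=np.array([M['m10'],M['m01']])/M['m00']+[x0,y0]
print(R,onz("top",c,.052),onz("top",np.array(R[0])+[x0,y0],.052))
# pad rim widths along row and column
g=roi.astype(int)
print("row30",[tuple(p) for p in g[32,10:50]]);print("col",[tuple(p) for p in g[8:48,32]])
cv2.imwrite("pics/p.png",cv2.resize(im[165:230,212:368],None,fx=5,fy=5,interpolation=2))
E
```

```text
[[  1   0  64  18 248]
 [ 23  19  21  21 414]
 [ 62  30   3   3   9]
 [ 62  34   3  16  48]
 [  2  45   3   5  15]] [[32.11693548  3.27419355]
 [32.89613527 29.05797101]
 [63.         31.        ]
 [63.         41.5       ]
 [ 3.         47.        ]]
((33.0, 29.0), (20.0, 20.0), 90.0) [ 0.55234267 -0.09078904  0.052     ] [ 0.55245695 -0.09083119  0.052     ]
row30 [(np.int64(54), np.int64(94), np.int64(171)), (np.int64(53), np.int64(94), np.int64(170)), (np.int64(52), np.int64(93), np.int64(170)), (np.int64(54), np.int64(94), np.int64(171)), (np.int64(52), np.int64(93), np.int64(170)), (np.int64(53), np.int64(93), np.int64(171)), (np.int64(47), np.int64(88), np.int64(171)), (np.int64(44), np.int64(79), np.int64(149)), (np.int64(146), np.int64(168), np.int64(190)), (np.int64(170), np.int64(192), np.int64(208)), (np.int64(170), np.int64(195), np.int64(213)), (np.int64(171), np.int64(196), np.int64(215)), (np.int64(91), np.int64(106), np.int64(121)), (np.int64(22), np.int64(31), np.int64(46)), (np.int64(27), np.int64(34), np.int64(50)), (np.int64(31), np.int64(36), np.int64(50)), (np.
[... 2173 characters left out ...]
(36), np.int64(51)), (np.int64(31), np.int64(37), np.int64(53)), (np.int64(28), np.int64(35), np.int64(50)), (np.int64(30), np.int64(36), np.int64(50)), (np.int64(33), np.int64(44), np.int64(60)), (np.int64(30), np.int64(36), np.int64(51)), (np.int64(30), np.int64(55), np.int64(80)), (np.int64(16), np.int64(36), np.int64(59)), (np.int64(114), np.int64(133), np.int64(149)), (np.int64(156), np.int64(180), np.int64(200)), (np.int64(163), np.int64(184), np.int64(205)), (np.int64(156), np.int64(178), np.int64(199)), (np.int64(171), np.int64(193), np.int64(209)), (np.int64(102), np.int64(125), np.int64(158)), (np.int64(34), np.int64(73), np.int64(148)), (np.int64(47), np.int64(84), np.int64(153))]
```

View pics/p.png

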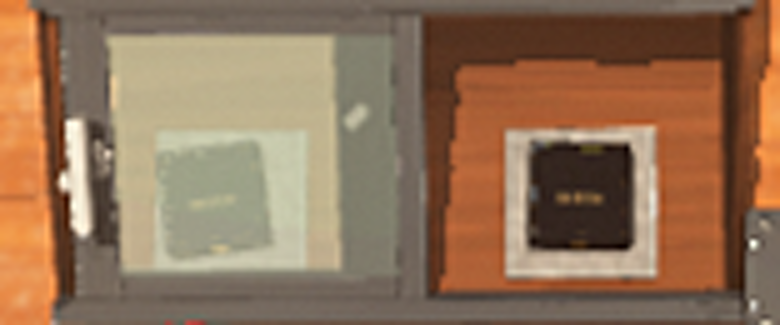

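Emit:
send_rows(
  rows=[
    {"hand": 40, "x": 6, "y": 30, "z": 20, "roll": 0},
    {"hand": 0, "x": 7, "y": 44, "z": 5, "roll": 0},
    {"hand": 0, "x": 7, "y": 44, "z": 0, "roll": 0},
    {"hand": 0, "x": 7, "y": 44, "z": 0, "roll": 0},
    {"hand": 0, "x": 7, "y": 44, "z": 0, "roll": 0},
    {"hand": 0, "x": 7, "y": 44, "z": 0, "roll": 0},
    {"hand": 0, "x": 7, "y": 44, "z": 0, "roll": 0},
    {"hand": 0, "x": 7, "y": 44, "z": 0, "roll": 0},
    {"hand": 0, "x": 7, "y": 44, "z": 0, "roll": 0},
    {"hand": 0, "x": 6, "y": 44, "z": 0, "roll": 0},
  ],
)

```text
time: 22.3
position: [0.5331, 0.1647, 0.2737]
tool_rot: [-3.141, 0.035, -0.002]
ft_force: [0.9, -0.5, 0.2]
grip_width: 0.113
grip_force: 0.0
```

Emit:
send_rows(
  rows=[
    {"hand": 0, "x": 6, "y": 40, "z": 0, "roll": 0},
    {"hand": 0, "x": 4, "y": 30, "z": 0, "roll": 0},
    {"hand": 0, "x": 0, "y": 17, "z": 0, "roll": 0},
    {"hand": 0, "x": 0, "y": 0, "z": 0, "roll": 0},
    {"hand": 0, "x": 0, "y": 0, "z": 0, "roll": 0},
  ],
)

```text
time: 22.8
position: [0.543, 0.2491, 0.2731]
tool_rot: [3.141, -0.035, -0.0]
ft_force: [-0.2, 0.1, -0.8]
grip_width: 0.006
grip_force: 0.0
```

Emit:
send_rows(
  rows=[
    {"hand": 0, "x": -4, "y": 0, "z": -40, "roll": 0},
    {"hand": 0, "x": 0, "y": 0, "z": -38, "roll": 0},
    {"hand": 0, "x": 0, "y": -8, "z": 0, "roll": 0},
    {"hand": 0, "x": 0, "y": -8, "z": 0, "roll": 0},
    {"hand": 0, "x": 0, "y": -10, "z": 0, "roll": 0},
    {"hand": 0, "x": -1, "y": -15, "z": 0, "roll": 0},
    {"hand": 0, "x": 0, "y": -15, "z": 0, "roll": 0},
    {"hand": 0, "x": -1, "y": -15, "z": 0, "roll": 0},
    {"hand": 0, "x": 0, "y": -15, "z": 0, "roll": 0},
    {"hand": 0, "x": -1, "y": -15, "z": 0, "roll": 0},
  ],
)

```text
time: 23.8
position: [0.5381, 0.1466, 0.1975]
tool_rot: [-3.141, 0.039, -0.008]
ft_force: [1.6, 1.4, 0.0]
grip_width: 0.004
grip_force: 0.8
```

Emit:
send_rows(
  rows=[
    {"hand": 0, "x": 0, "y": -15, "z": 0, "roll": 0},
    {"hand": 0, "x": -1, "y": -15, "z": 0, "roll": 0},
    {"hand": 0, "x": 0, "y": -15, "z": 0, "roll": 0},
    {"hand": 0, "x": 0, "y": -15, "z": 0, "roll": 0},
    {"hand": 0, "x": 0, "y": -15, "z": 0, "roll": 0},
    {"hand": 0, "x": 0, "y": -15, "z": 0, "roll": 0},
    {"hand": 0, "x": 0, "y": -10, "z": 0, "roll": 0},
    {"hand": 0, "x": 0, "y": -5, "z": 0, "roll": 0},
    {"hand": 0, "x": 0, "y": 0, "z": 0, "roll": 0},
  ],
)

```text
time: 24.7
position: [0.5362, 0.042, 0.196]
tool_rot: [3.141, -0.039, 0.004]
ft_force: [-1.0, 0.2, 0.1]
grip_width: 0.007
grip_force: 0.1
```

Emit:
send_rows(
  rows=[
    {"hand": 0, "x": 0, "y": -2, "z": 0, "roll": 0},
    {"hand": 0, "x": 0, "y": -2, "z": 0, "roll": 0},
    {"hand": 0, "x": 0, "y": -2, "z": 0, "roll": 0},
    {"hand": 0, "x": 0, "y": 0, "z": 0, "roll": 0},
  ],
)

```text
time: 25.1
position: [0.5359, 0.0407, 0.1955]
tool_rot: [-3.136, 0.031, -0.003]
ft_force: [0.7, 9.0, 2.8]
grip_width: 0.007
grip_force: 4.5
```

Emit:
send_rows(
  rows=[
    {"hand": 0, "x": 0, "y": -3, "z": 0, "roll": 0},
    {"hand": 0, "x": 0, "y": 0, "z": 0, "roll": 0},
    {"hand": 0, "x": 0, "y": 0, "z": 0, "roll": 0},
  ],
)

```text
time: 25.4
position: [0.5358, 0.0403, 0.1956]
tool_rot: [-3.133, 0.028, -0.003]
ft_force: [0.5, 14.4, 1.8]
grip_width: 0.006
grip_force: 6.8
```

Emit:
send_rows(
  rows=[
    {"hand": 0, "x": 0, "y": 17, "z": 0, "roll": 0},
    {"hand": 0, "x": 0, "y": 3, "z": 40, "roll": 0},
    {"hand": 0, "x": 0, "y": 0, "z": 30, "roll": 0},
    {"hand": 0, "x": 21, "y": 0, "z": 0, "roll": 0},
    {"hand": 0, "x": 21, "y": 0, "z": 0, "roll": 0},
    {"hand": 0, "x": 0, "y": 0, "z": -20, "roll": 0},
    {"hand": 0, "x": 0, "y": 0, "z": -25, "roll": 0},
    {"hand": 0, "x": 0, "y": 0, "z": 0, "roll": 0},
    {"hand": 0, "x": 0, "y": 0, "z": 0, "roll": 0},
  ],
)

```text
time: 26.3
position: [0.5772, 0.0532, 0.2196]
tool_rot: [3.141, -0.037, -0.002]
ft_force: [0.3, -1.0, 0.1]
grip_width: 0.005
grip_force: 0.0
```

Emit:
send_rows(
  rows=[
    {"hand": 0, "x": 1, "y": -7, "z": 0, "roll": 0},
    {"hand": 0, "x": 0, "y": -6, "z": -1, "roll": 0},
    {"hand": 0, "x": 2, "y": -4, "z": 0, "roll": 0},
    {"hand": 0, "x": 1, "y": -4, "z": -1, "roll": 0},
    {"hand": 0, "x": 1, "y": -4, "z": 0, "roll": 0},
    {"hand": 0, "x": 0, "y": -4, "z": -1, "roll": 0},
    {"hand": 0, "x": -1, "y": -4, "z": -1, "roll": 0},
    {"hand": 0, "x": 0, "y": -4, "z": -1, "roll": 0},
    {"hand": 0, "x": 0, "y": 0, "z": 0, "roll": 0},
  ],
)

```text
time: 27.2
position: [0.5826, 0.0184, 0.2161]
tool_rot: [-3.138, 0.036, -0.005]
ft_force: [0.8, 4.8, 1.5]
grip_width: 0.009
grip_force: 2.3
```

Emit:
send_rows(
  rows=[
    {"hand": 0, "x": -1, "y": -4, "z": -1, "roll": 0},
    {"hand": 0, "x": -1, "y": -4, "z": -2, "roll": 0},
    {"hand": 0, "x": -1, "y": -3, "z": -1, "roll": 0},
    {"hand": 0, "x": -2, "y": -3, "z": -2, "roll": 0},
    {"hand": 0, "x": -2, "y": -3, "z": -1, "roll": 0},
    {"hand": 0, "x": -2, "y": -2, "z": -1, "roll": 0},
    {"hand": 0, "x": 0, "y": 0, "z": 0, "roll": 0},
  ],
)

```text
time: 27.9
position: [0.5739, -0.0023, 0.2077]
tool_rot: [-3.14, 0.038, -0.006]
ft_force: [3.7, 3.4, -0.5]
grip_width: 0.008
grip_force: 1.9
```

Now press down-slope to the locked stop.

Emit:
send_rows(
  rows=[
    {"hand": 0, "x": -2, "y": 0, "z": 0, "roll": 0},
    {"hand": 0, "x": -2, "y": 0, "z": 0, "roll": 0},
    {"hand": 0, "x": -2, "y": 0, "z": 0, "roll": 0},
    {"hand": 0, "x": 0, "y": 0, "z": 0, "roll": 0},
  ],
)

```text
time: 28.3
position: [0.5703, -0.0029, 0.2076]
tool_rot: [-3.14, 0.038, -0.017]
ft_force: [13.5, 2.8, -8.9]
grip_width: 0.001
grip_force: 6.4
```

Emit:
send_rows(
  rows=[
    {"hand": 0, "x": -3, "y": 0, "z": 0, "roll": 0},
    {"hand": 0, "x": 0, "y": 0, "z": 0, "roll": 0},
    {"hand": 0, "x": 0, "y": 0, "z": 0, "roll": 0},
  ],
)

```text
time: 28.6
position: [0.5695, -0.0029, 0.208]
tool_rot: [-3.139, 0.038, -0.026]
ft_force: [20.0, 2.7, -13.5]
grip_width: 0.006
grip_force: 9.6
```

Emit:
send_rows(
  rows=[
    {"hand": 0, "x": -3, "y": 0, "z": 0, "roll": 0},
    {"hand": 0, "x": 0, "y": 0, "z": 0, "roll": 0},
    {"hand": 0, "x": 0, "y": 0, "z": 0, "roll": 0},
  ],
)

```text
time: 28.9
position: [0.5688, -0.0029, 0.2084]
tool_rot: [-3.138, 0.039, -0.035]
ft_force: [26.4, 2.1, -18.3]
grip_width: 0.007
grip_force: 13.0
```

Emit:
send_rows(
  rows=[
    {"hand": 0, "x": 20, "y": 0, "z": 0, "roll": 0},
    {"hand": 0, "x": 0, "y": 0, "z": 40, "roll": 0},
    {"hand": 0, "x": 0, "y": -20, "z": 30, "roll": 0},
    {"hand": 0, "x": -20, "y": -40, "z": 0, "roll": 0},
    {"hand": 0, "x": -30, "y": -40, "z": 0, "roll": 0},
    {"hand": 0, "x": -30, "y": -40, "z": 0, "roll": 0},
    {"hand": 0, "x": -20, "y": -45, "z": 0, "roll": 0},
    {"hand": 0, "x": 0, "y": -45, "z": 0, "roll": 0},
    {"hand": 0, "x": 0, "y": -45, "z": 0, "roll": 0},
    {"hand": 0, "x": 0, "y": 0, "z": 0, "roll": 0},
  ],
)

```text
time: 29.9
position: [0.4772, -0.2864, 0.2763]
tool_rot: [3.138, -0.056, -0.004]
ft_force: [0.1, -0.4, -0.8]
grip_width: 0.003
grip_force: 0.0
```

```bash
python3 - <<'E'
from h import *
im=get_image("top");sc=get_image("scene");cv2.imwrite("pics/t4.png",im)
for nm,I in(("before",cv2.imread("pics/top0.png")),("now",im)):
    x0,y0=272,188;r=I[y0:216,x0:312];m=((r.min(2)>150)).astype(np.uint8)
    n,l,s,c=cv2.connectedComponentsWithStats(m);k=1+s[1:,4].argmax();cn,_=cv2.findContours((l==k).astype(np.uint8),0,2)
    print(nm,s[k],c[k],cv2.minAreaRect(max(cn,key=len)))
    # dark box through glass
# overall changes top view, by region
a=cv2.imread("pics/top0.png");d=cv2.absdiff(a,im).max(2)>45
d=cv2.morphologyEx(d.astype(np.uint8),cv2.MORPH_OPEN,np.ones((3,3)))
n,l,s,c=cv2.connectedComponentsWithStats(d);print([tuple(map(int,q)) for q in s[1:] if q[4]>12])
r=im[175:230,295:360];m=(r.max(2)<100).astype(np.uint8);n,l,s,c=cv2.connectedComponentsWithStats(m)
for i in range(1,n):
    if s[i][4]>60: print(s[i],c[i]+[295,175],onz("top",c[i]+[295,175],.052))
b=cv2.imread("pics/t3.png")
x=b[134:160,230:350];print("deck diff",cv2.absdiff(x,im[134:160,230:350]).mean(),cv2.absdiff(a[134:160,230:350],im[134:160,230:350]).mean())
print(get_state()["position"],get_state()["time"])
E
```

```text
before [ 6 10 24  5 79] [17.91139241 11.70886076] ((17.51384735107422, 11.74923038482666), (3.3282012939453125, 23.130998611450195), 86.8201675415039)
now [ 6 10 24  4 91] [17.91208791 11.54945055] ((17.5, 11.5), (3.0, 23.0), 90.0)
[(329, 170, 177, 230, 13067), (318, 194, 20, 21, 352), (422, 309, 214, 91, 8831), (337, 364, 5, 9, 33), (274, 375, 5, 5, 19), (267, 388, 7, 11, 51)]
[ 62   0   3  50 127] [358.17322835 202.08661417] [ 0.55671039 -0.1894105   0.052     ]
[ 24  19  19  21 285] [327.83157895 203.11929825] [ 0.55538301 -0.09034588  0.052     ]
deck diff 1.0576923076923077 1.6742521367521368
[ 0.47946164 -0.27918177  0.27642374] 30.0
```

```bash
python3 -c "from bench import *; print(close_job())"
```

```text
the job is handed in; nothing more can be done
None
```

The pendant box is in the showcase, square and within about 1 mm of the pad's centre, the sash is fully shut, the handle is back at its locked stop, and the job is handed in (30 of 72 s). On the first try the sash slid open about 23 mm with the handle only about 16° round, so I pushed it shut, turned the handle to its open stop and then opened it. The shown box, globe and candle did not move; the last picture left part of the table behind the arm, so the goods there are not confirmed.

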